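# Roll a turned stool rung onto its setting-out line

## Robot

A 6-joint arm with a two-finger parallel gripper is mounted at the origin on the work surface. World frame = base frame: x ahead of the robot, y to its left, z up, the work surface at z = 0. Lengths are in m, angles in rad, forces in N, time in s.
With the tool pointing down it reaches from about 0.35 to 0.85 m from the base axis. Payload 8.1 kg.
Tool frame: the origin (TCP) lies at the centre of the arm's flange, where the gripper is bolted on; the fingertips stand 186 mm ahead of it and the grasp point (between the pads) lies 167 mm ahead of it; z points along the fingers, y is the direction in which the jaws open and shut (so a half turn about z gives the same grasp; the last joint's range is limited). The gripper opens to 93 mm and grips with 3 to 60 N. Pads are 15 mm wide; open, the fingers measure 128 mm over their backs; the gripper's body (75 mm by 188 mm) begins 65 mm behind the grasp point.
Start: joints at [1.033, 0.13, 1.488, -0, 1.523, -0.085], TCP at [0.262, 0.54, 0.405] pointing down, gripper open.
Joint ranges: [-2.96, 2.96], [-0.89, 2.26], [0.02, 2.5], [-1.34, 4.48], [0, 2.73], [-2.66, 2.66]. Speed limits (rad/s): [2.39, 2.39, 2.79, 3.14, 3.14, 3.14].

## Interface

Orientations are given as a rotation vector (axis times angle).
In Python, from plant import robot, viewer, order gives the robot as it stands.
- The arm moves only by the tool apply_moves, never from a script. Its argument "deltas" is a list of rows, each a list of 3 entries, a list of its own where there are three numbers: the finger opening in mm, from 0 to 93, then the shift along the tool's x, y, z in mm, then the turn about the tool's z in rad. In form: [[grip, [dx, dy, dz], yaw], ...]. A call has 1 to 5 rows; each row shifts and turns the commanded pose from where the row before left it, along the tool's axes as they then stand; what a row does not reach is not made up. A row lasts 1/8 s, in which the tool goes at most 62.5 mm and 10.7 degrees, less where a joint would pass 70% of its speed; a pose out of reach is approached as far as the arm can. A call is refused whole if a number of a shift passes 62.5 or a number of a turn 0.188, either way. A call with a gripper value outside its range is refused whole. The fingers move at their own pace and stop on an object; "grip_force" is the grip in N (left out, the last holds). Time passes only in rows, so rows that do not move let the fingers close. It gives the time, the measured TCP pose, the force and the opening at its end, in the units of the state.
- robot.read_state(): the state, without advancing time (a new reading comes with each control period).
- viewer.read_camera(name): name is "scene" or "top" or "wrist"; returns the picture (400x640x3 uint8, blue, green, red); there is no depth.
- viewer.get_calibration(name): a dict with "fx", "fy", "cx", "cy" (pixels), "R" (3x3) and "t" (3): a world point X has camera coordinates R X + t. Camera axes: x right, y down, z forward; pixel columns grow to the right and rows downward; lengths in m; the calibration is good to about 2 mm. A picture is of the moment at which its call begins: read the wrist's pose just before it. get_calibration takes no time and is no camera call; for the wrist camera it gives the pose at the moment of the call.
- order.close_job(): hands the job in, once; it reports no verdict.
The state is a dict: "t": time; "q": joint angles; "dq": joint speeds; "joint_torque": joint torques, N m; "tool_pos": TCP position; "orientation": TCP orientation; "force": force on the tool from outside, world axes, zero at the start; "wrist_torque": the same for the moment, N m; "opening": finger opening in m.
Only numpy, scipy, OpenCV 4.12 (cv2) and the standard library are available. Lean on these libraries where they do the work, as an engineer would, in place of code of your own. Each camera call takes 0.05 s, during which the arm holds its last target. There are 200 camera calls.

## Task

On the white setting-out board, roll the loose turned stool rung across the drawing by pushing the top of it sideways with the fingertips until it lies along the red centre line with its whole length over the line, and leave it resting there. It is to be rolled on the board: do not pick it up, take it between the fingers or merely shove it along without turning. Leave the upper rung on its blue line, and the bottle, rule and other tools, where they are.

Things in the scene. Friction and masses are not known exactly. Their poses are not given: they have to be found in the camera images.
- board: white setting-out board, 420 x 580 mm (x, y) and 12 mm thick, fixed to the bench, its place and turn on it changing from run to run; a stool's side is drawn on it full size in thin black lines. Origin under its middle; x along the drawn red and blue lines, z up
- red_line (a point): middle of the red centre line, on the board's upper face, 12 mm above the bench; x runs along the line, y lies in the board square to it (towards the blue line), z up. The line is 380 mm long and 4 mm wide, 40 mm off the board's middle towards -y. The parallel blue line lies 230 mm away at +y
- rung: the rung to roll: pale beech cylinder, diameter 32 mm, length 240 mm, plus an 18 mm tenon 25 mm long at each end; 0.14 kg. Origin on its axis at mid-length, 16 mm above the board; x along it, y and z turn as it rolls. Starts 70 to 130 mm off the red line, on either side, nearly parallel. Under a fingertip it travels half as far as the finger; drag stops it when let go
- rung_near (a point): point on the rung's axis at one shoulder (the end of the 32 mm part that points to the red line's -x end), 120 mm from the middle
- rung_far (a point): the same at the other shoulder, towards the line's +x end
- upper_rung: a second, shorter rung, already lying on the blue line: 28 mm in diameter, 200 mm long plus 25 mm tenons; origin on its axis at mid-length, x along it. Leave it alone; it rolls easily
- folding_rule: folded yellow and brown wooden rule lying on the board, parallel to the rung, on the side of the red line where the rung does not lie; 235 x 18 x 16 mm high, origin under its middle. Leave it alone
- glue_bottle: white bottle with orange cap standing on the board near its corner at -x, -y, 52 mm in diameter, 150 mm high, origin at its foot. Leave it alone
- cork_block: cork sanding block on the board near its -y edge, 110 x 60 x 35 mm high, origin under its middle. Leave it alone
- try_square: try square lying flat on the bench left of the board: wooden stock 120 x 28 x 18 mm, steel blade 200 mm; origin under the stock's middle. Leave it alone
- mallet: wooden joiner's mallet lying on the bench right of the board, head 75 x 140 x 90 mm high, handle 260 mm towards -x; origin under the head's middle. Leave it alone

How it is judged:
By the outcome, as a careful person would: the job done as asked, in the order asked, and still so for the second after the job is handed in, with the robot touching nothing.
It also fails if it takes over 48 s, if anything falls off the work surface, if the arm or the gripper's body presses on something with over 40 N, if the wrist force passes 120 N, or if a joint passes its speed limit or range.

## Working session

There is one attempt and no reset: what is moved stays moved. The work goes in short steps, Python scripts to look and compute and a tool call to move; the robot and the scene stay as the last step left them, time stands still between calls to the robot, and variables do not carry over. Pictures are saved under pics/ and viewed, about 8 in all and at most 12, crops included, and the job is handed in when it is done.

Besides the shell and the picture viewer there is one more tool, called after "Request:" as name(argument=value, ...), one argument or row to a line, values as JSON. apply_moves: Moves the arm, as the interface text tells. Its arguments: {"type":"object","properties":{"deltas":{"type":"array"},"grip_force":{"type":"number"}},"required":["deltas"]}

```bash
mkdir -p pics; ls; python3 - <<'E'
from plant import robot, viewer, order
import cv2
s=robot.read_state();print(s['t'],s['tool_pos'],s['orientation'])
for n in ['top','scene']:
    c=viewer.get_calibration(n);print(n,c)
    cv2.imwrite(f'pics/{n}0.png',viewer.read_camera(n))
E
```

```text
pics
0.0 [0.26236429 0.53934711 0.4037026 ] [-7.05130053e-01 -3.06084974e+00  2.74555044e-03]
top {'fx': 431.1320367760575, 'fy': 431.1320367760575, 'cx': 320.26933873094697, 'cy': 204.27706435928332, 'R': array([[-2.83480937e-03, -9.99995871e-01,  4.70299091e-04],
       [-9.84703189e-01,  2.70952194e-03, -1.74219079e-01],
       [ 1.74217085e-01, -9.56982892e-04, -9.84706805e-01]]), 't': array([-0.01068468,  0.52443272,  1.18521571])}
scene {'fx': 365.1563394887595, 'fy': 365.1563394887595, 'cx': 314.8297478077964, 'cy': 204.78857997573581, 'R': array([[-3.40470338e-01,  9.40255238e-01,  1.91850853e-04],
       [ 7.93636414e-01,  2.87488454e-01, -5.36182461e-01],
       [-5.04203522e-01, -1.82401964e-01, -8.44102086e-01]]), 't': array([ 0.18641949, -0.38308859,  1.61239533])}
```

View pics/top0.png

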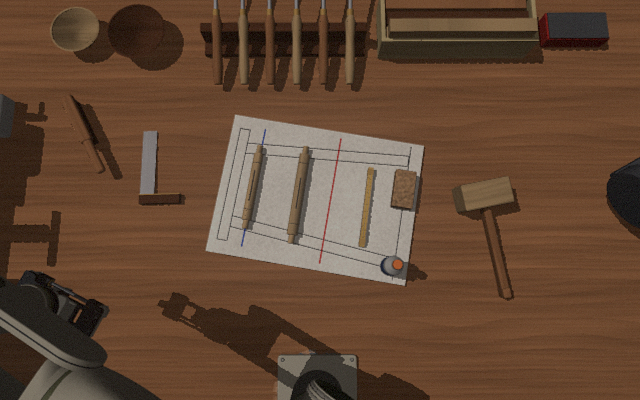

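View pics/scene0.png

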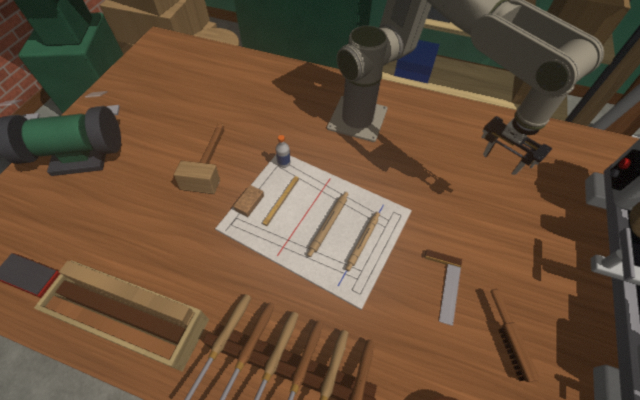

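The top view shows the rung from (304,148) to (291,242), between the upper rung and the red line, which runs (340,138)-(320,263). The rule lies beyond the line. I'll enlarge this area.

```bash
python3 - <<'E'
import cv2
im=cv2.imread('pics/top0.png')[130:272,230:385]
cv2.imwrite('pics/crop1.png',cv2.resize(im,None,fx=4,fy=4,interpolation=cv2.INTER_CUBIC))
E
cat > h.py <<'E'
import numpy as np
from plant import robot, viewer
from scipy.spatial.transform import Rotation as Rot
def w(n,u,v,z,c=None):
    c=c or viewer.get_calibration(n)
    d=c['R'].T@np.array([(u-c['cx'])/c['fx'],(v-c['cy'])/c['fy'],1]); o=-c['R'].T@c['t']
    return o+d*(z-o[2])/d[2]
def px(n,X,c=None):
    c=c or viewer.get_calibration(n)
    p=c['R']@X+c['t']; return np.array([c['fx']*p[0]/p[2]+c['cx'],c['fy']*p[1]/p[2]+c['cy']])
E
```

```text
(no output)
```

View pics/crop1.png

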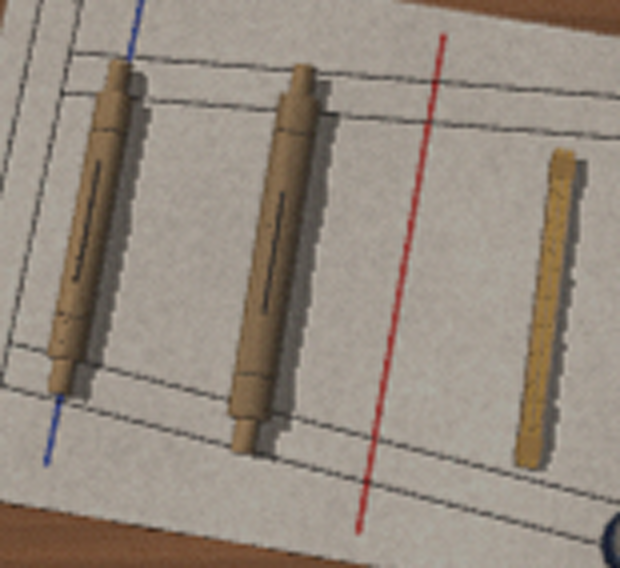

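The crop shows the rung tips at about (304,67) and (243,452). The red line ends are at (444,35) and (359,533).

```bash
python3 - <<'E'
from h import *
f=lambda u,v,z:w('top',230+(u-1.5)/4,130+(v-1.5)/4,z)
A,B=f(359,533,.012),f(444,35,.012); R1,R2=f(243,452,.028),f(304,67,.028)
U1,U2=f(60,396,.026),f(121,62,.026); Q1,Q2=f(530,467,.028),f(564,150,.028)
ex=(B-A)/np.linalg.norm(B-A); ey=np.array([-ex[1],ex[0],0]); M=(A+B)/2
print('line',A,B,np.linalg.norm(B-A),'ang',np.degrees(np.arctan2(ex[1],ex[0])))
for n,p in zip('R1 R2 U1 U2 Q1 Q2'.split(),[R1,R2,U1,U2,Q1,Q2]): print(n,p.round(4),'along',(p-M)@ex,'across',(p-M)@ey)
print('rung ang',np.degrees(np.arctan2(*(R2-R1)[[1,0]])),np.linalg.norm(R2-R1))
s=robot.read_state();print(Rot.from_rotvec(s['orientation']).as_matrix().round(3),s['force'])
E
```

```text
line [ 0.35981586 -0.00913494  0.012     ] [ 0.73221546 -0.07418267  0.012     ] 0.3780379188435587 ang -9.908002512439358
R1 [0.4167 0.0734 0.028 ] along -0.14718512018461186 across 0.0911390158672381
R2 [0.7023 0.0308 0.028 ] along 0.1414664234494433 across 0.09828083566237068
U1 [0.4575 0.2054 0.026 ] along -0.12973362835372987 across 0.22818027383395342
U2 [0.7072 0.167  0.026 ] along 0.12283231319781242 across 0.23327490472332835
Q1 [ 0.4055 -0.1311  0.028 ] along -0.12307928224766838 across -0.11227256065091192
Q2 [ 0.6382 -0.1607  0.028 ] along 0.11132664756359703 across -0.10139560949822753
rung ang -8.4906788459803 0.28873988161026354
[[-0.899  0.437 -0.001]
 [ 0.437  0.899 -0.001]
 [ 0.    -0.002 -1.   ]] [-0.81267156 -0.27423748 -0.62052277]
```

Request:
apply_moves(
  deltas=[
    [93, [0, 0, 0], 0.183],
    [93, [0, 0, 0], 0.183],
    [93, [0, 0, 0], 0.183],
    [93, [0, 0, 0], 0.183],
    [93, [0, 0, 0], 0.183],
  ],
)

```text
t: 0.72
tool_pos: [0.2624, 0.5394, 0.4041]
orientation: [1.992, 2.429, -0.002]
force: [0.1, -0.6, 0.9]
opening: 0.0928
```

Request:
apply_moves(
  deltas=[
    [93, [0, 0, 0], 0.183],
    [93, [0, 0, 0], 0.183],
    [93, [0, 0, 0], 0],
  ],
)

```text
t: 1.1
tool_pos: [0.2624, 0.5394, 0.4042]
orientation: [2.394, 2.034, -0.001]
force: [0.1, 0.3, -0.3]
opening: 0.0934
```

```bash
cat >> h.py <<'E'
A,B=np.array([.35982,-.00913,.012]),np.array([.73222,-.07418,.012])
ex=(B-A)/np.linalg.norm(B-A); ey=np.array([-ex[1],ex[0],0]); M=(A+B)/2
def st():
    s=robot.read_state(); R=Rot.from_rotvec(s['orientation']).as_matrix()
    tip=s['tool_pos']+.186*R[:,2]; d=tip-M
    print('t',s['t'],'tip along %.1f across %.1f z %.1f mm'%(d@ex*1e3,d@ey*1e3,tip[2]*1e3),'yang %.2f'%np.degrees(np.arctan2(R[1,1],R[0,1])),'tilt',R[:2,2].round(4),'F',np.round(s['force'],1))
    return s,R,tip
def to(al,ac,z):
    s,R,tip=st(); T=M+al*ex+ac*ey; T[2]=z; print('delta tool mm',(R.T@(T-tip)*1e3).round(1))
E
python3 -c "
from h import *
to(-.003,.095,.10)"
```

```text
t 1.1 tip along -379.4 across 523.5 z 218.2 mm yang -9.28 tilt [-0.0005 -0.0008] F [ 0.1  0.3 -0.3]
delta tool mm [-432.5  371.7  118.4]
```

Request:
apply_moves(
  deltas=[
    [93, [-43.2, 37.2, 10], 0],
    [93, [-43.2, 37.2, 10], 0],
    [93, [-43.2, 37.2, 10], 0],
    [93, [-43.2, 37.2, 10], 0],
    [93, [-43.2, 37.2, 10], 0],
  ],
)

```text
t: 1.72
tool_pos: [0.4115, 0.2946, 0.3544]
orientation: [2.389, 2.04, 0.0]
force: [1.1, 0.3, 1.3]
opening: 0.0931
```

Request:
apply_moves(
  deltas=[
    [93, [-43.2, 37.2, 10], 0],
    [93, [-43.2, 37.2, 10], 0],
    [93, [-43.2, 37.2, 10], 0],
    [93, [-43.2, 37.2, 10], 0],
    [93, [-43.2, 37.2, 10], 0],
  ],
)

```text
t: 2.35
tool_pos: [0.5601, 0.0511, 0.3044]
orientation: [2.39, 2.039, 0.0]
force: [1.2, -0.2, 0.6]
opening: 0.0931
```

Request:
apply_moves(
  deltas=[
    [93, [0, 0, 20], 0],
    [93, [0, 0, 0], 0],
  ],
)

```text
t: 2.6
tool_pos: [0.5582, 0.053, 0.2822]
orientation: [-2.39, -2.033, 0.006]
force: [-0.7, 1.4, 0.0]
opening: 0.0929
```

```bash
python3 -c "
from h import *
import cv2
to(-.003,.095,.046)
c=viewer.get_calibration('wrist'); im=viewer.read_camera('wrist')
for p in (A,B): print(px('wrist',p,c))
for a in (-.145,.145):print(px('wrist',M+a*ex+.095*ey+[0,0,.016],c))
np.savez('c1.npz',**c)
cv2.imwrite('pics/wrist1.png',im)"
```

```text
t 2.6 tip along -5.3 across 95.3 z 96.2 mm yang -9.23 tilt [-0.005   0.0004] F [-0.7  1.4  0. ]
delta tool mm [-0.3  2.5 50.2]
[139.7688168  294.43395587]
[513.42906709 299.39481028]
[161.82507281 209.76523676]
[495.55790397 213.98610962]
```

View pics/wrist1.png

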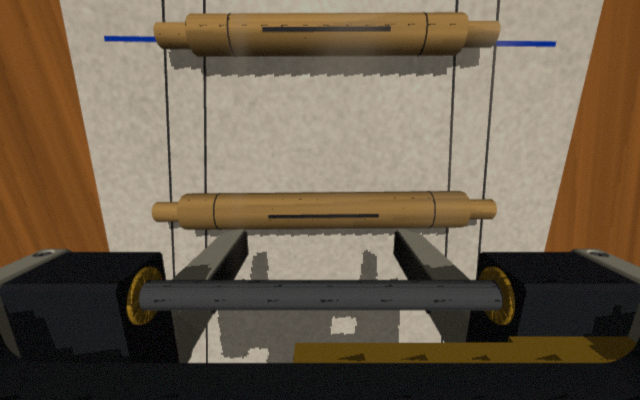

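Wrist view: the rung axis runs from tip (153,212) to tip (496,209). The blue line ends are at (105,38) and (555,44), with the upper rung on it. The red line is hidden by the gripper.

```bash
python3 -c "
from h import *
c=dict(np.load('c1.npz'))
for u,v,z in [(105,38,.012),(555,44,.012),(153,212,.028),(496,209.3,.028),(155,34,.026),(499,34,.026)]:
  p=w('wrist',u,v,z,c); print(((p-M)@ex*1e3).round(1),((p-M)@ey*1e3).round(1))
"
```

```text
-180.6 232.8
178.0 232.2
-153.0 92.9
144.6 99.2
-132.7 232.2
124.5 234.8
```

Request:
apply_moves(
  deltas=[
    [93, [6, 2, 30], 0],
    [93, [0, 0, 19], 0],
    [93, [0, 0, 0], 0],
    [93, [0, 0, 3], 0],
    [93, [0, 0, 0], 0],
  ],
)

```text
t: 3.28
tool_pos: [0.5627, 0.0586, 0.2336]
orientation: [2.394, 2.033, 0.002]
force: [0.1, -0.1, 0.1]
opening: 0.0927
```

```bash
python3 -c "
from h import *
st()"
```

```text
t 3.275 tip along -0.6 across 101.7 z 47.6 mm yang -9.32 tilt [0.0013 0.    ] F [ 0.1 -0.1  0.1]
```

Request:
apply_moves(
  deltas=[
    [93, [0, 0, 3.5], 0],
    [93, [0, 0, 1], 0],
    [93, [0, 0, 0], 0],
  ],
)

```text
t: 3.65
tool_pos: [0.563, 0.0585, 0.2301]
orientation: [2.394, 2.032, 0.002]
force: [-4.0, 1.3, 11.8]
opening: 0.0931
```

```bash
python3 -c "
from h import *
st()"
```

```text
t 3.65 tip along -0.2 across 101.7 z 44.1 mm yang -9.34 tilt [0.0018 0.0001] F [-4.   1.3 11.8]
```

Request:
apply_moves(
  deltas=[
    [93, [-6.5, 0, 0], 0.002],
    [93, [-6.5, 0, 0], 0.002],
    [93, [-6.5, 0, 0], 0.002],
    [93, [-6.5, 0, 0], 0.002],
    [93, [0, 0, 0], 0],
  ],
)

```text
t: 4.28
tool_pos: [0.5589, 0.0323, 0.2301]
orientation: [2.402, 2.022, 0.003]
force: [-1.5, 1.1, 9.9]
opening: 0.0932
```

```bash
python3 -c "
from h import *
import cv2
st()
c=viewer.get_calibration('wrist'); im=viewer.read_camera('wrist')
np.savez('c2.npz',**c)
cv2.imwrite('pics/wrist2.png',im)"
```

```text
t 4.275 tip along 0.4 across 75.2 z 44.1 mm yang -9.83 tilt [ 0.0026 -0.0002] F [-1.5  1.1  9.9]
```

View pics/wrist2.png

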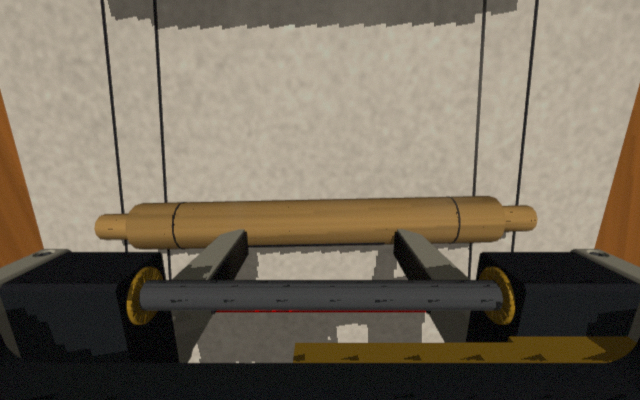

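The mark on the rung has turned out of sight, so it is rolling. Its tips are at (96,227) and (537,217), and the red line shows near row 311.

```bash
cat >> h.py <<'E'
def pts(f,*L):
    c=dict(np.load(f))
    for u,v,z in L:
        p=w('wrist',u,v,z,c); print(((p-M)@ex*1e3).round(1),((p-M)@ey*1e3).round(1))
E
python3 -c "
from h import *
pts('c2.npz',(96,227,.028),(537,217,.028),(215,311,.012),(425,311,.012))
"
```

```text
-154.5 80.1
146.4 87.4
-86.4 1.8
84.3 1.7
```

Request:
apply_moves(
  deltas=[
    [93, [0, 0, -6], 0],
    [93, [16, 0, 0], 0],
    [93, [0, 0, 5.5], 0],
    [93, [0, 0, 0.5], 0],
    [93, [0, 0, 0], 0],
  ],
)

```text
t: 4.95
tool_pos: [0.5614, 0.0494, 0.2298]
orientation: [2.402, 2.024, 0.002]
force: [-5.2, 2.2, 16.3]
opening: 0.0931
```

Request:
apply_moves(
  deltas=[
    [93, [-8, 0, 0], 0.005],
    [93, [-8, 0, 0], 0.005],
    [93, [-8, 0, 0], 0.005],
    [93, [-8, 0, 0], 0.005],
    [93, [0, 0, 0], 0],
  ],
)

```text
t: 5.58
tool_pos: [0.5561, 0.0169, 0.2301]
orientation: [2.421, 1.998, 0.003]
force: [-3.0, 0.6, 16.0]
opening: 0.0927
```

```bash
python3 -c "
from h import *
st()"
```

```text
t 5.575 tip along 0.3 across 59.5 z 44.1 mm yang -10.94 tilt [ 0.0028 -0.0003] F [-3.   0.6 16. ]
```

Request:
apply_moves(
  deltas=[
    [93, [0, 0, -6], 0],
    [93, [16, 0, 0], 0],
    [93, [0, 0, 5.5], 0],
    [93, [0, 0, 0.5], 0],
    [93, [0, 0, 0], 0],
  ],
)

```text
t: 6.2
tool_pos: [0.5586, 0.0338, 0.2297]
orientation: [2.422, 2.001, 0.002]
force: [-7.8, 2.1, 17.1]
opening: 0.0928
```

Request:
apply_moves(
  deltas=[
    [93, [-8, 0, 0], 0.005],
    [93, [-8, 0, 0], 0.005],
    [93, [-8, 0, 0], 0.005],
    [93, [-8, 0, 0], 0.005],
    [93, [0, 0, 0], 0],
  ],
)

```text
t: 6.82
tool_pos: [0.553, 0.0013, 0.2301]
orientation: [2.441, 1.974, 0.004]
force: [-0.0, 0.0, 14.7]
opening: 0.093
```

```bash
python3 -c "
from h import *
import cv2
st()
c=viewer.get_calibration('wrist'); im=viewer.read_camera('wrist')
np.savez('c3.npz',**c)
cv2.imwrite('pics/wrist3.png',im)"
```

```text
t 6.825 tip along 0.2 across 43.6 z 44.1 mm yang -12.08 tilt [ 0.0036 -0.0005] F [-0.   0.  14.7]
```

View pics/wrist3.png

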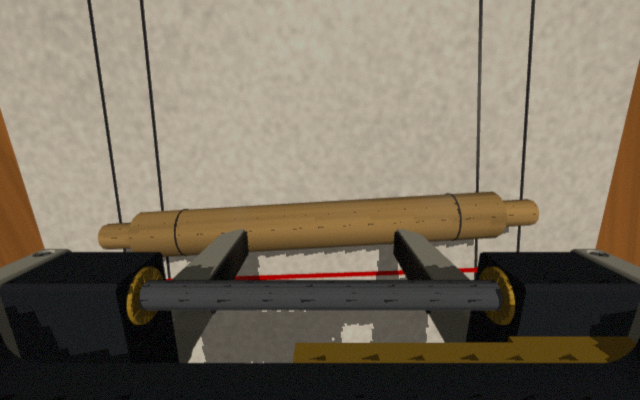

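Rung tips are at (100,237) and (538,212). The red line is now visible from (170,281) to (475,270).

```bash
python3 -c "
from h import *
pts('c3.npz',(100,237,.028),(538,212,.028),(170,280.5,.012),(475,270,.012))
"
```

```text
-153.4 47.2
146.7 53.5
-121.0 2.7
118.0 2.3
```

Position is tracking well: about 48 mm to go and 1.2° of skew. I'll square the tool up again and continue.

Request:
apply_moves(
  deltas=[
    [93, [0, 0, -6], 0],
    [93, [16, 0, 0], -0.038],
    [93, [0, 0, 5.5], 0],
    [93, [0, 0, 0.5], 0],
    [93, [0, 0, 0], 0],
  ],
)

```text
t: 7.5
tool_pos: [0.5556, 0.0181, 0.2296]
orientation: [2.403, 2.023, 0.002]
force: [-7.4, 3.4, 17.7]
opening: 0.0929
```

Request:
apply_moves(
  deltas=[
    [93, [-8, 0, 0], 0],
    [93, [-8, 0, 0], 0],
    [93, [-8, 0, 0], 0],
    [93, [-8, 0, 0], 0],
    [93, [0, 0, 0], 0],
  ],
)

```text
t: 8.12
tool_pos: [0.5504, -0.0145, 0.2301]
orientation: [2.403, 2.021, 0.001]
force: [-4.9, -0.4, 19.6]
opening: 0.0929
```

Request:
apply_moves(
  deltas=[
    [93, [0, 0, -6], 0],
    [93, [16, 0, 0], 0],
    [93, [0, 0, 5.5], 0],
    [93, [0, 0, 0.5], 0],
    [93, [0, 0, 0], 0],
  ],
)

```text
t: 8.75
tool_pos: [0.5529, 0.0023, 0.2294]
orientation: [2.404, 2.023, 0.002]
force: [-6.8, 3.4, 16.9]
opening: 0.0929
```

Request:
apply_moves(
  deltas=[
    [93, [-8, 0, 0], 0],
    [93, [-8, 0, 0], 0],
    [93, [-8, 0, 0], 0],
    [93, [-8, 0, 0], 0],
    [93, [0, 0, 0], 0],
  ],
)

```text
t: 9.38
tool_pos: [0.5476, -0.0303, 0.23]
orientation: [2.404, 2.021, 0.001]
force: [-5.4, 1.0, 21.3]
opening: 0.093
```

```bash
python3 -c "
from h import *
import cv2
st()
c=viewer.get_calibration('wrist'); im=viewer.read_camera('wrist')
np.savez('c4.npz',**c)
cv2.imwrite('pics/wrist4.png',im)"
```

```text
t 9.375 tip along -0.2 across 11.4 z 44.0 mm yang -9.89 tilt [ 0.0014 -0.0005] F [-5.4  1.  21.3]
```

View pics/wrist4.png

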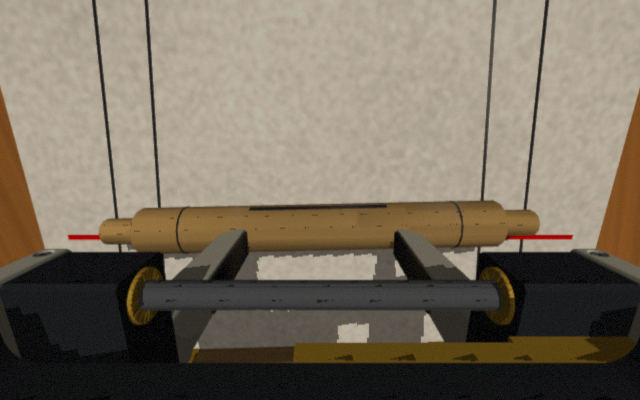

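Rung tips are at (100,231) and (538,222.5). The red line ends are at (69,237) and (572,237), so the rung is close.

```bash
python3 -c "
from h import *
pts('c4.npz',(100,231,.028),(538,222.5,.028),(69,237,.012),(572,237,.012))
"
```

```text
-153.0 13.6
147.0 19.6
-190.6 2.6
188.1 2.4
```

Before the last roll I'll try to take out the 1.2° skew. I'll press with one fingertip on the near end and turn the tool slightly about that fingertip.

Request:
apply_moves(
  deltas=[
    [93, [0, 0, -10], 0],
    [93, [1, -49, 0], 0],
    [93, [0, -49, 0], 0],
    [93, [0, -49, 0], 0],
    [93, [0, 0, 0], 0],
  ],
)

```text
t: 10.05
tool_pos: [0.3987, -0.0029, 0.2361]
orientation: [-2.402, -2.021, 0.004]
force: [0.2, -0.6, 1.4]
opening: 0.0927
```

Request:
apply_moves(
  deltas=[
    [93, [0, 0, 8], 0],
    [93, [0, 0, 2], 0],
    [93, [0, 0, 1.5], 0],
    [93, [0, 0, 0], 0],
  ],
)

```text
t: 10.55
tool_pos: [0.4043, -0.0041, 0.2295]
orientation: [2.405, 2.021, 0.001]
force: [-19.7, 2.9, 34.6]
opening: 0.0927
```

```bash
python3 -c "
from h import *
st()"
```

```text
t 10.55 tip along -146.0 across 12.7 z 43.5 mm yang -9.90 tilt [ 0.0005 -0.0001] F [-19.7   2.9  34.6]
```

Request:
apply_moves(
  deltas=[
    [93, [0.7, 0, 0], 0.0125],
    [93, [0.7, 0, 0], 0.0125],
    [93, [0.7, 0, 0], 0.0125],
    [93, [0.7, 0, 0], 0.0125],
    [93, [0, 0, 0], 0],
  ],
)

```text
t: 11.18
tool_pos: [0.4048, -0.0013, 0.2295]
orientation: [2.454, 1.96, 0.0]
force: [-20.6, 2.4, 35.7]
opening: 0.0926
```

```bash
python3 -c "
from h import *
import cv2
st()
c=viewer.get_calibration('top'); im=viewer.read_camera('top')
cv2.imwrite('pics/top2.png',cv2.resize(im[130:272,270:425],None,fx=4,fy=4,interpolation=cv2.INTER_CUBIC))"
```

```text
t 11.175 tip along -146.0 across 15.4 z 43.5 mm yang -12.77 tilt [ 0.0004 -0.0003] F [-20.6   2.4  35.7]
```

View pics/top2.png

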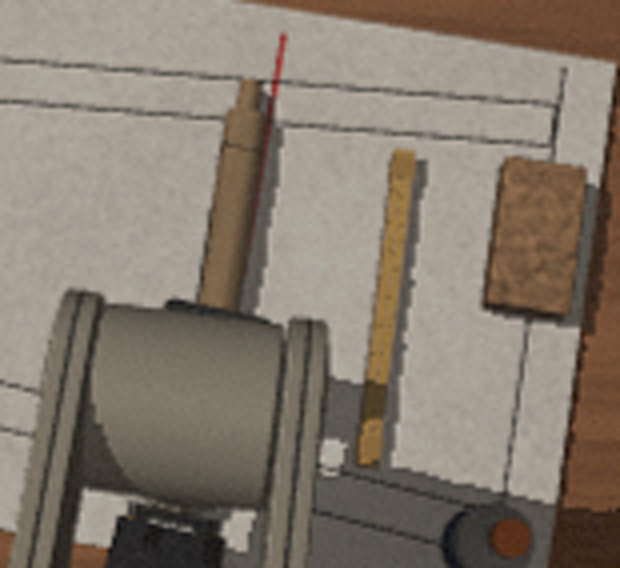

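The top view is too coarse to show any change in skew. I'll return to mid-length and look with the wrist camera.

Request:
apply_moves(
  deltas=[
    [93, [0, 0, -10], 0],
    [93, [0, 0, 0], -0.05],
    [93, [2, 49, 0], 0],
    [93, [2, 49, 0], 0],
    [93, [2, 49, 0], 0],
  ],
)

```text
t: 11.85
tool_pos: [0.5513, -0.0209, 0.2359]
orientation: [2.405, 2.021, 0.0]
force: [0.5, 0.4, 1.2]
opening: 0.0931
```

Request:
apply_moves(
  deltas=[
    [93, [0, 0, 0], 0],
    [93, [0, 0, 0], 0],
  ],
)

```text
t: 12.1
tool_pos: [0.5488, -0.0206, 0.2355]
orientation: [-2.404, -2.02, 0.002]
force: [-0.4, 0.2, -0.4]
opening: 0.0929
```

```bash
python3 -c "
from h import *
import cv2
st()
c=viewer.get_calibration('wrist'); im=viewer.read_camera('wrist')
np.savez('c5.npz',**c)
cv2.imwrite('pics/wrist5.png',im)"
```

```text
t 12.1 tip along -1.3 across 21.2 z 49.5 mm yang -9.92 tilt [-0.0021  0.0003] F [-0.4  0.2 -0.4]
```

View pics/wrist5.png

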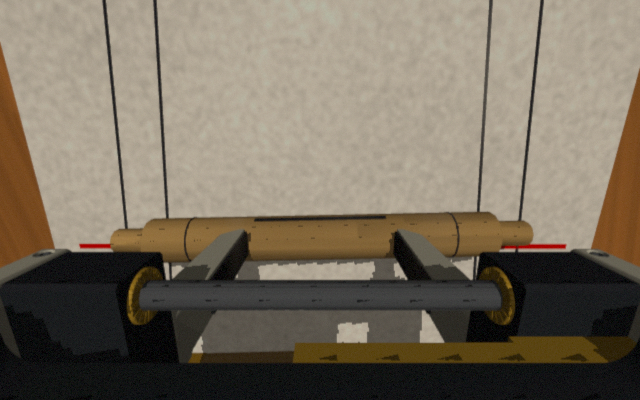

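Rung tips are at (111,240) and (532,232.5). The line ends are at (80,245.5) and (566,245.5).

```bash
python3 -c "
from h import *
pts('c5.npz',(111,240,.028),(532,232.5,.028),(80,245.5,.012),(566,245.5,.012))
"
```

```text
-152.8 14.2
147.0 20.1
-190.9 2.8
188.3 3.1
```

Skew is still 1.1°, with the tips ±3 mm off, so the 32 mm rung covers the line all along. The last roll needs about 14 mm of rung travel, which is 27.5 mm of finger travel.

Request:
apply_moves(
  deltas=[
    [93, [0, 0, 6.5], 0],
    [93, [0, 0, 0.5], 0],
    [93, [0, 0, 0], 0],
  ],
)

```text
t: 12.52
tool_pos: [0.5484, -0.0204, 0.2303]
orientation: [2.404, 2.021, 0.001]
force: [0.6, -0.4, 3.9]
opening: 0.0928
```

Request:
apply_moves(
  deltas=[
    [93, [-7, 0, 0], 0],
    [93, [-7, 0, 0], 0],
    [93, [-7, 0, 0], 0],
    [93, [-6.5, 0, 0], 0],
    [93, [0, 0, 0], 0],
  ],
)

```text
t: 13.15
tool_pos: [0.5441, -0.0484, 0.2302]
orientation: [2.405, 2.02, 0.001]
force: [0.5, -0.1, 5.2]
opening: 0.0928
```

Request:
apply_moves(
  deltas=[
    [93, [0, 0, -10], 0],
    [93, [0, 0, -20], 0],
    [93, [0, 0, 0], 0],
    [93, [0, 0, 0], 0],
  ],
)

```text
t: 13.65
tool_pos: [0.5437, -0.0474, 0.2591]
orientation: [-2.404, -2.021, 0.001]
force: [-0.4, -0.9, -0.0]
opening: 0.093
```

```bash
python3 -c "
from h import *
import cv2
st()
c=viewer.get_calibration('wrist'); im=viewer.read_camera('wrist')
np.savez('c6.npz',**c)
cv2.imwrite('pics/wrist6.png',im)"
```

```text
t 13.65 tip along -1.5 across -6.1 z 73.1 mm yang -9.90 tilt [-0.0007  0.0001] F [-0.4 -0.9 -0. ]
```

View pics/wrist6.png

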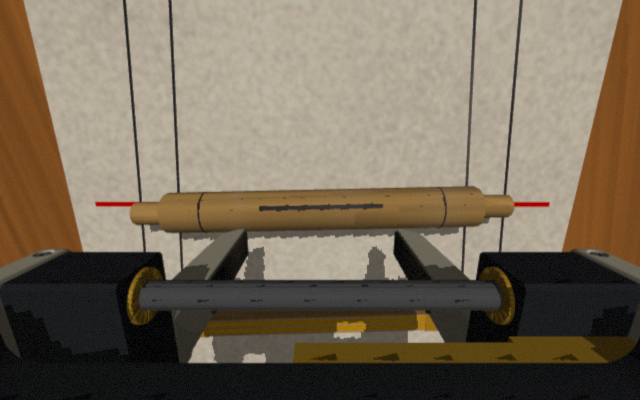

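Rung tips are at (131,213) and (513,206), and the line ends are at (96,204) and (549,204).

```bash
python3 -c "
from h import *
pts('c6.npz',(131,213,.028),(513,206,.028),(96,204,.012),(549,204,.012))
"
```

```text
-151.6 -0.3
147.0 5.5
-190.9 2.6
188.1 2.6
```

The rung is centred on the line to within about 1 mm at mid-length, with the tips ±3 mm. I'll raise the arm clear, check that nothing is moving, and hand in.

Request:
apply_moves(
  deltas=[
    [93, [0, 0, -40], 0],
    [93, [0, 0, -40], 0],
    [93, [0, 0, 0], 0],
    [93, [0, 0, 0], 0],
    [93, [0, 0, 0], 0],
  ],
)

```text
t: 14.32
tool_pos: [0.5433, -0.0475, 0.3377]
orientation: [-2.403, -2.02, 0.003]
force: [-0.2, 0.2, 0.1]
opening: 0.0933
```

```bash
python3 -c "
from h import *
import cv2
st()
a=viewer.read_camera('wrist')
for _ in range(8): b=viewer.read_camera('wrist')
print('diff',cv2.absdiff(a,b)[:230].mean(), (cv2.absdiff(a,b)[:230].max(2)>40).sum())
np.savez('c7.npz',**viewer.get_calibration('wrist')); cv2.imwrite('pics/wrist7.png',b)"
```

```text
t 14.325 tip along -2.3 across -6.2 z 151.7 mm yang -9.91 tilt [-0.0033  0.0006] F [-0.2  0.2  0.1]
diff 5.27924365942029 4591
```

View pics/wrist7.png

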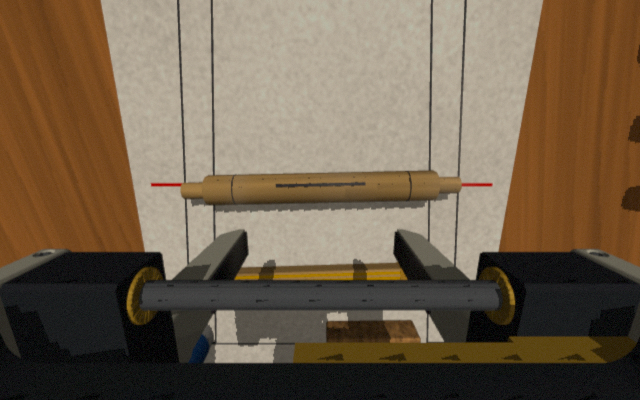

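Rung tips are at (182,190.5) and (460,185), and the line ends are at (151,184) and (491,184). The rung still lies on the line. The picture difference probably comes from the arm settling, so I'll measure once more and then hand in.

```bash
python3 -c "
from h import *
import cv2
from plant import order
pts('c7.npz',(182,190.5,.028),(460,185,.028),(151,184,.012),(491,184,.012))
a=viewer.read_camera('top')
for _ in range(6): b=viewer.read_camera('top')
print('moved px',(cv2.absdiff(a,b)[130:272,230:385].max(2)>40).sum())
print(order.close_job())"
```

```text
-149.4 -0.6
144.8 5.2
-191.0 3.1
187.2 3.0
moved px 2
the job is handed in; nothing more can be done
None
```

The rung is on the red line and the job is handed in, with one flaw: it lies about 1.1° off parallel to the line. I rolled it there in six strokes with the open fingertips pressing on its top, lifting and stepping back between strokes. It was never gripped or pushed from the side.

- **Position:** in the last wrist picture the middle of the rung is within about 1 mm of the line. Its tips are about 3.7 mm and 2.2 mm off, on opposite sides. The 32 mm rung covers the line along its whole length, about 40 mm inside the line's ends.
- **Skew:** this was already there at the start. Turning the tool while rolling, and pivoting on the near end with one fingertip, changed it very little, so I left it.
- **At rest:** the wrist-camera check before handing in showed differences, which I put down to the arm still settling. The top-camera check on the board, about 0.3 s long, then showed only 2 changed pixels.
- **Arm and other things:** the fingertips were about 108 mm above the rung with no contact force. The arm came nowhere near the upper rung, bottle or tools, but I did not re-measure their positions at the end. The job took about 15 s in all, and the highest wrist force I read was about 40 N.

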